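# Pack tins in a divided crate and gauge a lid

## Task

Pack the blue, yellow and green tins upright into the three empty cells of the orange crate, one per cell in any order, lowering each in gently without dropping it, and leave the grey tin that is already there in its cell. Then check the blue tin's lid: stand the bridge gauge across the crate over the blue tin, level, its two feet on the crate's two long walls, so that the tin's lid pushes the gauge's sprung foot up, and leave it standing there. Do not disturb the amber jar or the wrench.

Things in the scene. Friction and masses are not known exactly. Their poses are not given: they have to be found in the camera images.
- crate: Orange open crate fixed to the bench, 88 (x) by 336 mm (y), 60 mm high; origin under its centre. Floor 10 mm thick. One row of four cells, centres at y = -120, -40, 40, 120 mm, x = 0, each 64 (x) by 72 mm (y) inside. Outer walls 12 mm thick, 60 mm high (long ones centred at x = -38, 38 mm); dividers 8 mm thick, 50 mm high.
- blue_tin: Blue tin, 50 mm in diameter, 110 mm tall, about 0.35 kg, steel bands at lid and foot and a white label band, with a flat lid. Origin: centre of its underside, z up the tin.
- yellow_tin: Yellow tin, 50 mm in diameter, 110 mm tall, about 0.35 kg, steel bands at lid and foot and a white label band, with a flat lid. Origin: centre of its underside, z up the tin.
- green_tin: Green tin, 50 mm in diameter, 110 mm tall, about 0.35 kg, steel bands at lid and foot and a white label band, with a flat lid. Origin: centre of its underside, z up the tin.
- grey_tin: Grey tin of the same size (50 mm in diameter, 110 mm tall), already standing in one cell of the crate; to be left there. Origin: centre of its underside.
- gauge: Loose aluminium bridge gauge, 0.35 kg, standing on two feet. Origin midway between the feet at sole level, z up, x from foot to foot. Soles reach 33 to 55 mm either side along x, 50 mm along y. Cross beam 110 (x) by 30 mm (y), 75 to 87 mm high. Grip its black handle: 30 x 30 mm square (sides along x, y), 87 to 137 mm high; a thin red-ended rod sticks out 7 mm above it and rises with the foot.
- gauge_tip (a point): Centre of the underside of the gauge's sprung foot (red disc, 20 mm in diameter, on an 8 mm rod) that hangs below the middle of the beam; 48 mm above sole level at rest.
- gauge_foot (a joint): Rise of the gauge's sprung foot in m: 0 at rest, 0.022 fully up, about 0.012 when the gauge stands on the crate's walls over a tin that stands on the crate's floor. Light spring, about 1 N.
- jar: Bystander: amber glass jar with a dark cap, 64 mm in diameter, 85 mm tall. Origin: centre of its underside.
- wrench: Bystander: steel wrench 170 mm long, lying flat along its x axis.
There are look-alikes about, which are no part of the job. Leave any red look-alike of the green_tin alone.

How it is judged:
By the outcome, as a careful person would: the job done as asked, in the order asked, and still so for the second after the job is handed in, with the robot touching nothing.
It also fails if it takes over 67 s, if anything falls off the work surface, if the arm or the gripper's body presses on something with over 40 N, if the wrist force passes 120 N, or if a joint passes its speed limit or range.

## Robot

A 6-joint arm with a two-finger parallel gripper is mounted at the origin on the work surface. World frame = base frame: x ahead of the robot, y to its left, z up, the work surface at z = 0. Lengths are in m, angles in rad, forces in N, time in s.
With the tool pointing down it reaches from about 0.35 to 0.85 m from the base axis. Payload 8.1 kg.
Tool frame: the origin (TCP) lies at the very end of the fingers, on their centre line; the grasp point (between the pads) lies 19 mm behind it; z points along the fingers, y is the line along which they close (so a half turn about z gives the same grasp; the last joint's range is limited). The gripper opens to 93 mm and grips with 3 to 60 N. Pads are 15 mm wide; open, the fingers measure 128 mm over their backs; the gripper's body (75 mm by 188 mm) begins 65 mm behind the grasp point.
Start: joints at [-1.289, 0.13, 1.488, -0, 1.523, -0.085], TCP at [0.215, -0.56, 0.219] pointing down, gripper open.
Joint ranges: [-2.96, 2.96], [-0.89, 2.26], [0.02, 2.5], [-1.34, 4.48], [0, 2.73], [-2.66, 2.66]. Speed limits (rad/s): [2.39, 2.39, 2.79, 3.14, 3.14, 3.14].

## Interface

Orientations are given as a rotation vector (axis times angle).
In Python, from plant import robot, imaging gives the robot as it stands.
- The arm moves only by the tool jog_arm, never from a script. Its argument "rows" is a list of rows, each a list of 2 entries, a list of its own where there are three numbers: the shift along the tool's x, y, z each as a share of 0.2 m, from -1 to 1, then the turn, a rotation vector about the tool's x, y, z each as a share of pi/2 rad, from -1 to 1. A call has 1 to 5 rows; each row is the pose to reach, as a shift and turn from the pose commanded when the call began, along the tool's axes at that moment; what a row does not reach only later rows make up. A row lasts 1/10 s, in which the tool goes at most 50 mm and 8.59 degrees, less where a joint would pass 70% of its speed; a pose out of reach is approached as far as the arm can. A call with a number of a shift or a turn outside -1 to 1 is refused whole. A call with a gripper value outside its range is refused whole. "hand" is the closure, from -1 (fully open) to 1 (shut), set as the call begins (left out, the last holds). The fingers move at their own pace and stop on an object; "squeeze" is the grip in N (left out, the last holds). Time passes only in rows, so rows that repeat a pose let the fingers close. It gives the time, the measured TCP pose, the force, the opening and the grip force at its end, in the units of the state.
- robot.read_state(): the state, without advancing time (a new reading comes with each control period).
- imaging.read_camera(name): name is "scene" or "side" or "wrist"; returns a dict with "frame" (420x560x3 uint8, red, green, blue), "vertical_fov" (degrees; the focal length in pixels is half the picture's height over the tangent of half this angle, whatever the lens; pixels are square), "cx", "cy" (the principal point, pixels), "k1" (the pictures are not rectified: a ray, as slopes to the right and down, at radius r is drawn at 1 + k1 r^2 times it, then the intrinsics apply), "R" (3x3) and "t" (3): a world point X has camera coordinates R X + t. Camera axes: x right, y down, z forward; pixel columns grow to the right and rows downward; lengths in m; the calibration is good to about 2 mm. A picture is of the moment at which its call begins. There is no depth.
- robot.close_job(): hands the job in; it is judged then, once.
The state is a dict: "t": time; "q": joint angles; "dq": joint speeds; "joint_torque": joint torques, N m; "tool_pos": TCP position; "orientation": TCP orientation; "force": force on the tool from outside, world axes, zero at the start; "wrist_torque": the same for the moment, N m; "opening": finger opening in m; "gripper_force": force on a finger pad.
Only numpy, scipy, OpenCV 4.12 (cv2) and the standard library are available. Lean on these libraries where they do the work, as an engineer would, in place of code of your own. Each camera call takes 0.05 s, during which the arm holds its last target. There are 200 camera calls.

## Working session

There is one attempt and no reset: what is moved stays moved. The work goes in short steps, Python scripts to look and compute and a tool call to move; the robot and the scene stay as the last step left them, time stands still between calls to the robot, and variables do not carry over. Pictures are saved under pics/ and viewed, at most 11 in all, crops included, and the job is handed in when it is done.

Besides the shell and the picture viewer there is one more tool, called after "Emit:" by a JSON object that holds its "name" and its "arguments". jog_arm: Moves the arm, as the interface text tells. Its arguments: {"type":"object","properties":{"rows":{"type":"array"},"hand":{"type":"number"},"squeeze":{"type":"number"}},"required":["rows"]}

```bash
ls; mkdir -p pics; cat > h.py <<'E'
import numpy as np, cv2
from plant import robot, imaging
def cam(n):
    c=imaging.read_camera(n); f=210/np.tan(np.radians(c["vertical_fov"])/2)
    c["K"]=np.array([[f,0,c["cx"]],[0,f,c["cy"]],[0,0,1]]); c["D"]=np.array([c["k1"],0,0,0,0.]); return c
def ray(c,uv):
    p=cv2.undistortPoints(np.array(uv,float).reshape(-1,1,2),c["K"],c["D"]).reshape(-1,2)
    d=np.c_[p,np.ones(len(p))]@c["R"]; return -np.array(c["R"]).T@c["t"], d
def plane(c,uv,z):
    o,d=ray(c,uv); return o+d*((z-o[2])/d[:,2])[:,None]
def proj(c,X):
    return cv2.projectPoints(np.array(X,float).reshape(-1,1,3),cv2.Rodrigues(np.array(c["R"],float))[0],np.array(c["t"],float),c["K"],c["D"])[0].reshape(-1,2)
def save(n,im): cv2.imwrite(f"pics/{n}.png",cv2.cvtColor(im,cv2.COLOR_RGB2BGR))
E
python3 - <<'E'
from h import *
for n in("scene","side"):
    c=cam(n); save(n+"0",cv2.resize(c["frame"],(800,600)))
    np.save(n+".npy",c["frame"]); print(n,c["vertical_fov"],c["k1"],-np.array(c["R"]).T@c["t"],np.array(c["R"])[2])
E
```

```text
pics
scene 56.73169630873422 -0.02419242002148751 [ 1.14271254 -0.49041156  0.73773288] [-0.60049405  0.48187255 -0.63812675]
side 46.71464895874644 -0.01075389877762995 [0.42711852 0.96408529 0.7725159 ] [ 0.06394232 -0.80063057 -0.59573658]
```

View pics/scene0.png

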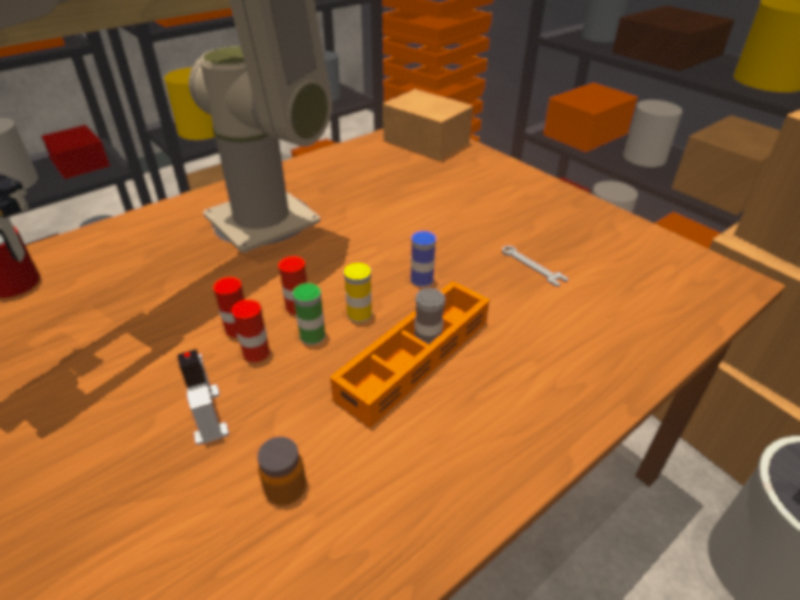

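View pics/side0.png

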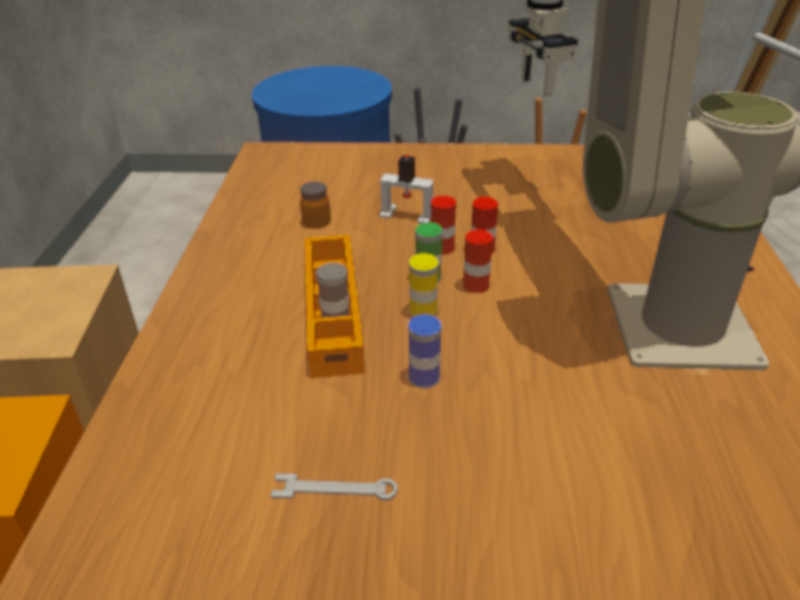

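Scene view (800x600): blue tin (423,258), yellow (358,292), green (310,313), and red look-alikes (228,305), (250,330), (292,283). The gauge is at (203,400), the jar at (282,470), the wrench at (535,265), and the crate runs from (355,395) to (470,300) with grey in its third cell (430,315). The side view agrees.

```bash
python3 - <<'E'
from h import *
big={}
for n in("scene","side"):
    c=cam(n); im=c["frame"]; hsv=cv2.cvtColor(im,cv2.COLOR_RGB2HSV)
    H,S,V=[hsv[...,i].astype(int) for i in range(3)]
    for name,(lo,hi) in dict(blue=(105,130),yellow=(26,34),green=(50,80),red=(0,4)).items():
        m=((H>=lo)&(H<=hi)&(S>120)&(V>60)).astype(np.uint8)
        k,l,st,ce=cv2.connectedComponentsWithStats(m)
        for i in range(1,k):
            if st[i,4]>60 and (150<ce[i,0]<340) and 100<ce[i,1]<280:
                mm=(l==i); v=V[mm]; t=np.percentile(v,90)*0.88
                y,x=np.where(mm&(V>t)); 
                p=plane(c,[[ (x.min()+x.max())/2,(y.min()+y.max())/2]],.11)[0]
                print(n,name,st[i],np.round(ce[i]),"lid bbox",x.min(),x.max(),y.min(),y.max(),np.round(p,4))
    # crate: orange, most saturated
    r=(H>=8)&(H<=18)
    print(n,"table S,V",np.median(S[r]),np.percentile(S[r],[50,90,99]))
    x0,y0,x1,y1=((225,190,355,305) if n=="scene" else (190,150,320,275))
    crop=im[y0:y1,x0:x1]
    big[n]=cv2.resize(crop,None,fx=5,fy=5,interpolation=cv2.INTER_CUBIC) ; print(big[n].shape)
save("crate_s",big["scene"]);save("crate_d",big["side"][:600])
E
```

```text
scene blue [289 163  15   8 101] [296. 167.] lid bbox 289 303 163 169 [0.4452 0.1449 0.11  ]
scene yellow [241 184  18  12 163] [250. 190.] lid bbox 241 258 184 194 [ 0.4507 -0.0248  0.11  ]
scene green [206 199  18  11 163] [214. 204.] lid bbox 206 223 199 209 [ 0.4463 -0.1316  0.11  ]
scene green [209 215  11   8  68] [214. 219.] lid bbox 209 219 215 222 [ 0.4934 -0.1622  0.11  ]
scene red [196 180  17  23 245] [204. 189.] lid bbox 196 212 180 189 [ 0.3568 -0.1094  0.11  ]
scene red [150 195  34  41 823] [166. 216.] lid bbox 150 181 195 221 [ 0.3825 -0.2366  0.11  ]
scene red [170 240  16  12 114] [178. 246.] lid bbox 170 185 240 251 [ 0.5207 -0.2757  0.11  ]
scene table S,V 189.0 [189. 193. 255.]
(575, 650, 3)
side blue [287 221  21  13 218] [297. 227.] lid bbox 287 307 221 233 [0.4424 0.1481 0.11  ]
side yellow [287 175  20  15 214] [296. 183.] lid bbox 287 306 178 188 [ 0.4478 -0.0218  0.11  ]
side green [291 156  18  10 126] [300. 160.] lid bbox 291 308 156 164 [ 0.4427 -0.1298  0.11  ]
side red [301 138  17  15 158] [309. 143.] lid bbox 302 317 138 144 [ 0.4171 -0.2321  0.11  ]
side red [327 138  21  35 413] [338. 155.] lid bbox 327 347 138 169 [ 0.3438 -0.1659  0.11  ]
side table S,V 171.0 [171. 176. 255.]
(625, 650, 3)
```

View pics/crate_s.png

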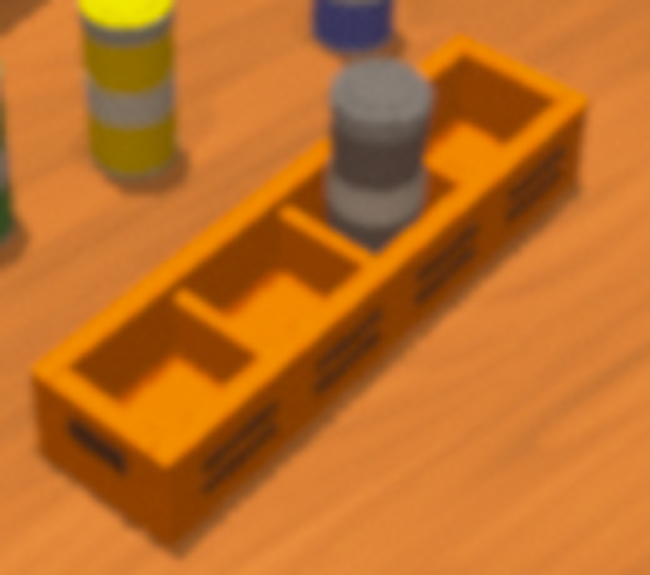

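Enlarged crop: crate rim corners at about (35,375), (170,465), (585,100) and (460,38). Grey is in the third cell from the -y end; cells 1, 2 and 4 are empty. Next I measure the crate pose and look at the gauge and tins enlarged.

```bash
python3 - <<'E'
from h import *
s=robot.read_state(); print(s["tool_pos"],s["orientation"],s["opening"],cv2.Rodrigues(np.array(s["orientation"],float))[0].round(3).tolist())
c=cam("scene"); d=cam("side")
px=(np.array([[35,375],[170,465],[585,100],[460,38]])+.5)/5-.5+[225,190]
P=plane(c,px,.06); print(P.round(4)); print("ctr",P.mean(0).round(4)); v=(P[2]+P[3]-P[0]-P[1])[:2];print("ang y axis",np.degrees(np.arctan2(v[1],v[0]))-90,np.linalg.norm(v)/2)
a=lambda im,x0,y0:cv2.resize(im[y0:y0+100,x0:x0+65],None,fx=6,fy=6,interpolation=cv2.INTER_CUBIC)
b=np.hstack([a(c["frame"],115,225),a(d["frame"],256,95)]); print(b.shape)
save("gauge",b)
m=np.hstack([cv2.resize(c["frame"][150:260,140:320],None,fx=4.4,fy=4.4,interpolation=cv2.INTER_CUBIC)]); save("tins",m);print(m.shape)
# side crate mask
hsv=cv2.cvtColor(d["frame"],cv2.COLOR_RGB2HSV); mk=((hsv[...,1]>225)&(hsv[...,0]>8)&(hsv[...,0]<24)).astype(np.uint8); mk[:,:190]=0;mk[:,270:]=0;mk[:140]=0;mk[275:]=0
cs,_=cv2.findContours(mk,0,2);k=max(cs,key=cv2.contourArea);q=cv2.approxPolyDP(cv2.convexHull(k),2.5,True).reshape(-1,2);print(q.tolist());print(plane(d,q,.06).round(4))
E
```

```text
[ 0.21509733 -0.55974071  0.21797866] [-3.08777926e+00 -5.72756672e-01  1.90647055e-04] 0.09290552959516192 [[0.933, 0.359, -0.0], [0.359, -0.933, 0.001], [0.0, -0.001, -1.0]]
[[ 0.6053 -0.1899  0.06  ]
 [ 0.6868 -0.1728  0.06  ]
 [ 0.6266  0.1528  0.06  ]
 [ 0.5447  0.1373  0.06  ]]
ctr [ 0.6158 -0.0182  0.06  ]
ang y axis 10.496167867196291 0.33192415569701383
(600, 780, 3)
(484, 792, 3)
[[244, 165], [253, 259], [219, 263], [215, 245], [214, 167]]
[[ 0.5975 -0.1812  0.06  ]
 [ 0.5351  0.199   0.06  ]
 [ 0.6064  0.2144  0.06  ]
 [ 0.6243  0.157   0.06  ]
 [ 0.6797 -0.1683  0.06  ]]
```

View pics/gauge.png

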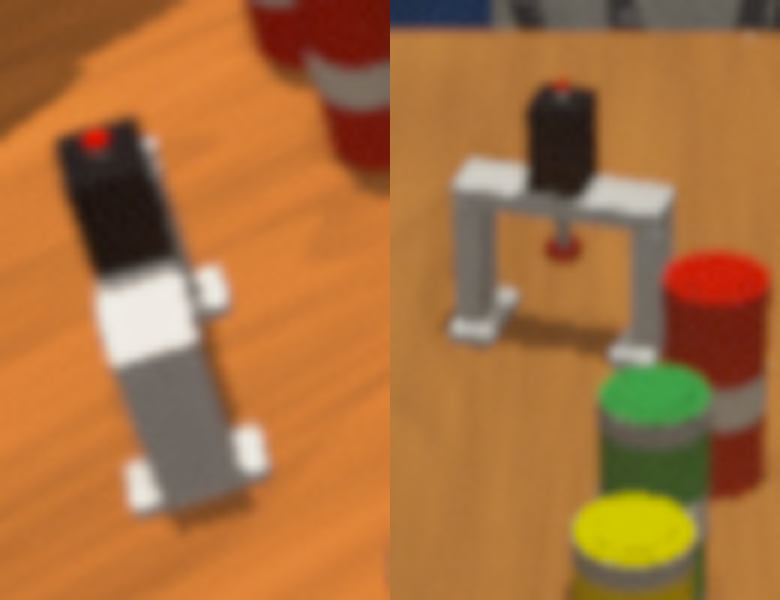

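View pics/tins.png

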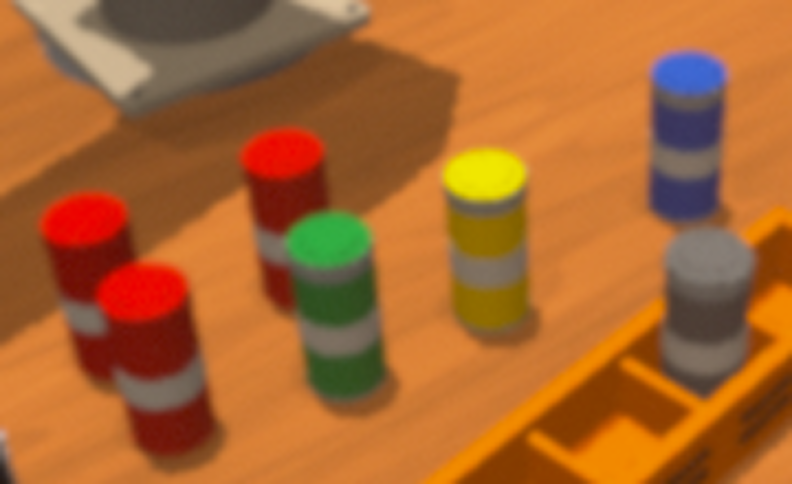

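Tins crop: blue lid (690,75), yellow (485,175) and green (328,240) are each the only one of that colour. The three red tins at (85,220), (143,290) and (283,152) are the decoys and stay put. Gauge crop: the rod end is at (95,138) on the left half and (562,86) on the right half, with the beam roughly along world x. I'm moving the wrist over the scene for a close, more exact measurement.

Emit:
{"name": "jog_arm", "arguments": {"rows": [[[0.98, -0.58, -0.2], [0, 0, 0.117]], [[0.98, -0.58, -0.2], [0, 0, 0.117]], [[0.98, -0.58, -0.2], [0, 0, 0.117]], [[0.98, -0.58, -0.2], [0, 0, 0.117]], [[0.98, -0.58, -0.2], [0, 0, 0.117]]], "hand": -1, "squeeze": 25}}

```text
t: 0.8
tool_pos: [0.3583, -0.3791, 0.2596]
orientation: [3.128, 0.289, 0.002]
force: [0.3, -0.3, -0.1]
opening: 0.0931
gripper_force: 0.0
```

Emit:
{"name": "jog_arm", "arguments": {"rows": [[[0.86, -0.75, -0.2], [0, 0, 0]], [[0.86, -0.75, -0.2], [0, 0, 0]], [[0.86, -0.75, -0.2], [0, 0, 0]], [[0.86, -0.75, -0.2], [0, 0, 0]], [[0.86, -0.75, -0.2], [0, 0, 0]]]}}

```text
t: 1.3
tool_pos: [0.5001, -0.1999, 0.2995]
orientation: [-3.128, -0.29, -0.002]
force: [-0.5, -1.1, -0.1]
opening: 0.0934
gripper_force: 0.0
```

```bash
python3 - <<'E'
from h import *
s=robot.read_state(); print(s["t"],s["tool_pos"],s["orientation"],s["q"])
c=cam("scene"); d=cam("side")
from numpy.linalg import lstsq
o1,d1=ray(c,[[130.8-.4,248-.4]]);o2,d2=ray(d,[[284.7-.4,109.3-.4]])
A=np.c_[d1[0],-d2[0]];t=lstsq(A,o2-o1,rcond=None)[0];print("rod",o1+d1[0]*t[0],o2+d2[0]*t[1])
B=lambda u:[(u[0]-390)/6+256-.4,u[1]/6+95-.4]
P=plane(d,[B(u) for u in [(475,158),(455,188),(672,185),(660,213)]],.087);print(P.round(4));v=P[:2].mean(0)-P[2:].mean(0);print("gauge x ang",np.degrees(np.arctan2(v[1],v[0])),P.mean(0))
w=cam("wrist");print(-np.array(w["R"]).T@w["t"],np.array(w["R"]).round(2).tolist(),w["vertical_fov"])
save("wrist1",cv2.resize(w["frame"],(800,600)))
E
```

```text
1.3 [ 0.50010358 -0.19987616  0.29953903] [-3.12813241e+00 -2.90238970e-01 -2.18226085e-03] [-4.75973021e-01 -5.71225815e-02  1.53430920e+00  7.71162089e-04
  1.66324797e+00  9.09857777e-01]
rod [ 0.49393561 -0.36826825  0.14091145] [ 0.49321436 -0.36863923  0.14161955]
[[ 0.54   -0.3977  0.087 ]
 [ 0.5479 -0.3641  0.087 ]
 [ 0.4381 -0.3699  0.087 ]
 [ 0.4436 -0.3396  0.087 ]]
gauge x ang -14.228557029286975 [ 0.49237854 -0.36780738  0.087     ]
[ 0.58231433 -0.18398502  0.46550364] [[0.19, -0.98, 0.0], [-0.94, -0.18, 0.29], [-0.29, -0.06, -0.96]] 71.80474607318293
```

View pics/wrist1.png

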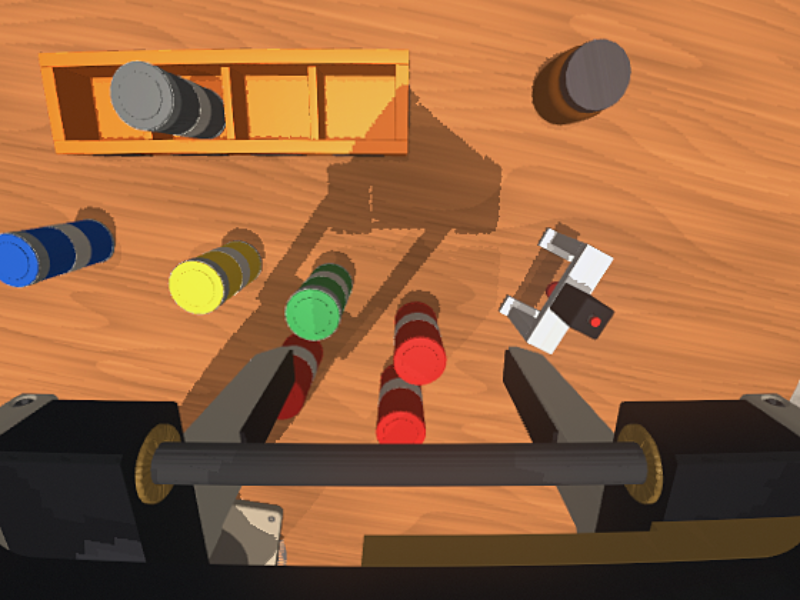

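Wrist view (800x600): crate rim corners (40,54), (409,50), (409,153), (56,154). Blue lid (15,260), yellow (198,287), green (313,315), gauge rod end (596,322), jar (598,75).

```bash
python3 - <<'E'
from h import *
w=cam("wrist"); s=.7
u=lambda a:(np.array(a,float)+.5)*s-.5
P=plane(w,u([[40,54],[409,50],[409,153],[56,154]]),.06);print(P.round(4))
print("ctr",P.mean(0)); 
for a,b in((0,1),(3,2)):
    v=P[a]-P[b];print("len",np.linalg.norm(v),"ang",np.degrees(np.arctan2(v[1],v[0]))-90)
G=plane(w,u([[583,243],[613,258],[549,354],[528,339]]),.087);print("beam",G.round(4),G.mean(0));v=G[:2].mean(0)-G[2:].mean(0);print(np.degrees(np.arctan2(v[1],v[0])))
print("rod",plane(w,u([[596,322]]),.144),"jar",plane(w,u([[598,75]]),.085))
hsv=cv2.cvtColor(w["frame"],cv2.COLOR_RGB2HSV);H,S,V=[hsv[...,i].astype(int) for i in range(3)]
for n,lo,hi,x0,y0 in(("blue",105,125,15,260),("yellow",26,34,198,287),("green",50,80,313,315)):
    m=((H>=lo)&(H<=hi)&(S>90)&(V>190)).astype(np.uint8)
    cs,_=cv2.findContours(m,0,cv2.CHAIN_APPROX_NONE);k=max(cs,key=cv2.contourArea);x,y,ww,hh=cv2.boundingRect(k)
    e=cv2.minEnclosingCircle(k);Q=plane(w,k.reshape(-1,2),.11)[:,:2].astype(np.float32);print(n,x,y,ww,hh,cv2.fitEllipse(Q))
for n in("scene","side"):
    c=cam(n)
    print(n,proj(c,P).round(1).tolist())
E
```

```text
[[ 0.6249  0.1507  0.06  ]
 [ 0.6834 -0.1761  0.06  ]
 [ 0.5988 -0.1926  0.06  ]
 [ 0.5393  0.1376  0.06  ]]
ctr [ 0.61160117 -0.02008657  0.06      ]
len 0.33194273796865453 ang 10.145528688575283
len 0.335568916232636 ang 10.219707845801338
beam [[ 0.5509 -0.3653  0.087 ]
 [ 0.5428 -0.3977  0.087 ]
 [ 0.4373 -0.3666  0.087 ]
 [ 0.4491 -0.3412  0.087 ]] [ 0.49505993 -0.36771147  0.087     ]
-14.90744275152529
rod [[ 0.49424102 -0.36975007  0.144     ]] jar [[ 0.68961988 -0.33569659  0.085     ]]
blue 0 163 24 37 ((0.44416412711143494, 0.14056463539600372), (0.03336342051625252, 0.04925468564033508), 84.60892486572266)
yellow 117 182 38 37 ((0.45091304183006287, -0.023643314838409424), (0.047673724591732025, 0.048151206225156784), 155.8671875)
green 199 202 36 35 ((0.44460049271583557, -0.12909860908985138), (0.042351383715867996, 0.04545247182250023), 14.571163177490234)
scene [[340.6, 209.6], [256.5, 282.4], [229.1, 263.5], [315.4, 196.2]]
side [[215.2, 243.1], [213.1, 165.5], [244.0, 162.8], [253.8, 240.3]]
```

Emit:
{"name": "jog_arm", "arguments": {"rows": [[[0.02, -0.88, 0.25], [0, 0, 0]], [[0.02, -0.88, 0.25], [0, 0, 0]], [[0.02, -0.88, 0.25], [0, 0, 0]], [[0.02, -0.88, 0.25], [0, 0, 0]]], "hand": -0.5}}

```text
t: 2.0
tool_pos: [0.4687, -0.0279, 0.2473]
orientation: [-3.128, -0.284, 0.002]
force: [0.6, 0.6, 0.8]
opening: 0.0705
gripper_force: 0.0
```

Emit:
{"name": "jog_arm", "arguments": {"rows": [[[0.023, -0.875, 0.25], [0, 0, 0]], [[0.023, -0.875, 0.25], [0, 0, 0]], [[0.023, -0.875, 0.25], [0, 0, 0]], [[0.023, -0.875, 0.25], [0, 0, 0]], [[0.023, -0.875, 0.25], [0, 0, 0]]]}}

```text
t: 2.5
tool_pos: [0.4412, 0.1456, 0.1967]
orientation: [-3.128, -0.29, 0.005]
force: [1.2, -1.7, 0.0]
opening: 0.0698
gripper_force: 0.0
```

```bash
python3 - <<'E'
from h import *
s=robot.read_state(); p=np.array(s["tool_pos"]);print(p,s["orientation"])
w=cam("wrist");hsv=cv2.cvtColor(w["frame"],cv2.COLOR_RGB2HSV);H,S,V=[hsv[...,i].astype(int) for i in range(3)]
m=((H>=105)&(H<=125)&(S>90)&(V>190)).astype(np.uint8)
cs,_=cv2.findContours(m,0,cv2.CHAIN_APPROX_NONE);k=max(cs,key=cv2.contourArea)
print(cv2.boundingRect(k),cv2.fitEllipse(plane(w,k.reshape(-1,2),.11)[:,:2].astype(np.float32)))
E
```

```text
[0.44120431 0.14560725 0.19673807] [-3.12759089 -0.29020196  0.00473725]
(255, 219, 47, 16) ((0.42928218841552734, 0.1446434110403061), (0.014652233570814133, 0.04427777975797653), 11.049518585205078)
```

Emit:
{"name": "jog_arm", "arguments": {"rows": [[[0.015, 0.003, 0.25], [0, 0, 0]], [[0.015, 0.003, 0.45], [0, 0, 0]], [[0.015, 0.003, 0.6], [0, 0, 0]], [[0.015, 0.003, 0.65], [0, 0, 0]], [[0.015, 0.003, 0.65], [0, 0, 0]]]}}

```text
t: 3.05
tool_pos: [0.4454, 0.1422, 0.0677]
orientation: [3.128, 0.284, -0.004]
force: [-1.3, 0.8, -0.1]
opening: 0.0694
gripper_force: 0.0
```

Emit:
{"name": "jog_arm", "arguments": {"rows": [[[0, 0, 0], [0, 0, 0]], [[0, 0, 0], [0, 0, 0]], [[0, 0, 0], [0, 0, 0]], [[0, 0, 0], [0, 0, 0]], [[0, 0, 0], [0, 0, 0]]], "hand": 1, "squeeze": 25}}

```text
t: 3.55
tool_pos: [0.4476, 0.1444, 0.0705]
orientation: [-3.128, -0.288, -0.006]
force: [-0.1, 0.8, 6.1]
opening: 0.0504
gripper_force: 24.8
```

Emit:
{"name": "jog_arm", "arguments": {"rows": [[[0, 0, -0.15], [0, 0, 0]], [[0, 0, -0.35], [0, 0, 0]], [[0, 0, -0.5], [0, 0, 0]], [[0, 0, -0.5], [0, 0, 0]], [[0, 0, -0.5], [0, 0, 0]]]}}

```text
t: 4.05
tool_pos: [0.4463, 0.144, 0.1689]
orientation: [-3.128, -0.287, -0.002]
force: [-0.1, 0.5, -2.4]
opening: 0.0504
gripper_force: 24.7
```

```bash
python3 - <<'E'
from h import *
s=robot.read_state(); print(s["t"],s["tool_pos"],s["orientation"],s["force"],s["opening"])
E
```

```text
4.05 [0.44630038 0.14404792 0.16893744] [-3.12837882e+00 -2.87486487e-01 -2.10733122e-03] [-0.09400429  0.4865063  -2.41483957] 0.050388792580705284
```

Emit:
{"name": "jog_arm", "arguments": {"rows": [[[0.2, 0.11, 0], [0, 0, 0]], [[0.42, 0.22, 0], [0, 0, 0]], [[0.6, 0.32, 0], [0, 0, 0]], [[0.67, 0.354, 0], [0, 0, 0]], [[0.67, 0.354, 0], [0, 0, 0]]]}}

```text
t: 4.55
tool_pos: [0.5906, 0.0975, 0.1653]
orientation: [3.128, 0.285, -0.007]
force: [0.2, 0.1, -2.3]
opening: 0.0498
gripper_force: 24.9
```

```bash
cat > look.py <<'E'
from h import *
import sys
s=robot.read_state(); print(s["t"],np.round(s["tool_pos"],4),np.round(s["orientation"],3),np.round(s["force"],1),round(s["opening"],4))
c=cam("scene");d=cam("side")
x,y=int(sys.argv[2]),int(sys.argv[3])
X=[float(sys.argv[4]),float(sys.argv[5]),.09]
def a(c):
    u,v=proj(c,[X])[0].astype(int); u=max(u,50);v=max(v,50); return cv2.resize(c["frame"][v-50:v+50,u-50:u+50],(400,400),interpolation=cv2.INTER_CUBIC)
save(sys.argv[1],np.hstack([a(c),a(d)]))
E
python3 look.py b1 0 0 .59 .099
```

```text
4.55 [0.5906 0.0975 0.1653] [ 3.128  0.285 -0.007] [ 0.2  0.1 -2.3] 0.0498
```

View pics/b1.png

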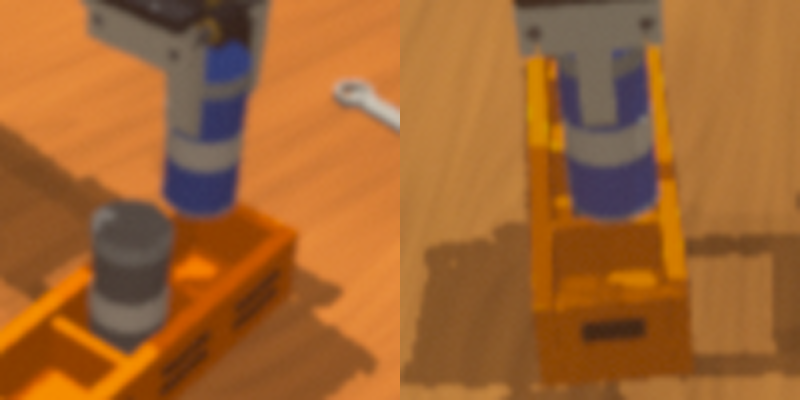

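The tin hangs upright over the end cell (scene 200,185; side 615,190). I'm lowering it.

Emit:
{"name": "jog_arm", "arguments": {"rows": [[[0, 0.0, 0.15], [0, 0, 0]], [[0, 0, 0.28], [0, 0, 0]], [[0, 0, 0.36], [0, 0, 0]], [[0, 0, 0.39], [0, 0, 0]], [[0, 0, 0.41], [0, 0, 0]]]}}

```text
t: 5.15
tool_pos: [0.5899, 0.099, 0.0865]
orientation: [-3.128, -0.288, 0.001]
force: [0.8, 0.4, -2.6]
opening: 0.0495
gripper_force: 24.9
```

Emit:
{"name": "jog_arm", "arguments": {"rows": [[[0, 0, 0.01], [0, 0, 0]], [[0, 0, 0.02], [0, 0, 0]], [[0, 0, 0.02], [0, 0, 0]]]}}

```text
t: 5.45
tool_pos: [0.5909, 0.0987, 0.0831]
orientation: [3.128, 0.287, 0.001]
force: [-0.4, -0.8, -2.9]
opening: 0.0497
gripper_force: 24.9
```

Emit:
{"name": "jog_arm", "arguments": {"rows": [[[0, 0, 0.01], [0, 0, 0]], [[0, 0, 0.015], [0, 0, 0]], [[0, 0, 0.015], [0, 0, 0]]]}}

```text
t: 5.75
tool_pos: [0.5911, 0.0988, 0.0804]
orientation: [-3.128, -0.287, -0.002]
force: [-1.7, -0.6, 2.7]
opening: 0.0495
gripper_force: 24.9
```

Emit:
{"name": "jog_arm", "arguments": {"rows": [[[0, 0, 0.01], [0, 0, 0]], [[0, 0, 0.01], [0, 0, 0]]]}}

```text
t: 5.95
tool_pos: [0.5918, 0.0993, 0.0801]
orientation: [-3.128, -0.287, -0.004]
force: [-5.0, 1.1, 13.4]
opening: 0.0491
gripper_force: 25.0
```

Emit:
{"name": "jog_arm", "arguments": {"rows": [[[0, 0, -0.01], [0, 0, 0]], [[0, 0, -0.01], [0, 0, 0]], [[0, 0, -0.01], [0, 0, 0]]]}}

```text
t: 6.25
tool_pos: [0.591, 0.0988, 0.0801]
orientation: [-3.128, -0.287, -0.001]
force: [-1.4, 0.8, 5.8]
opening: 0.0494
gripper_force: 25.0
```

Emit:
{"name": "jog_arm", "arguments": {"rows": [[[0, 0, 0], [0, 0, 0]], [[0, 0, 0], [0, 0, 0]], [[0, 0, 0], [0, 0, 0]]], "hand": -0.3}}

```text
t: 6.55
tool_pos: [0.5904, 0.0986, 0.0792]
orientation: [3.128, 0.287, -0.001]
force: [0.1, -0.5, 0.5]
opening: 0.0602
gripper_force: 0.0
```

Emit:
{"name": "jog_arm", "arguments": {"rows": [[[0, 0, -0.15], [0, 0, 0]], [[0, 0, -0.4], [0, 0, 0]], [[0, 0, -0.6], [0, 0, 0]], [[0, 0, -0.6], [0, 0, 0]]]}}

```text
t: 6.95
tool_pos: [0.5946, 0.099, 0.2075]
orientation: [3.128, 0.287, 0.019]
force: [1.0, -0.4, 0.3]
opening: 0.0606
gripper_force: 0.0
```

```bash
cat > lid.py <<'E'
from h import *
s=robot.read_state(); print(s["t"],np.round(s["tool_pos"],4),np.round(s["orientation"],3),np.round(s["force"],1),round(s["opening"],4))
for cn in("scene","side","wrist"):
    w=cam(cn);hsv=cv2.cvtColor(w["frame"],cv2.COLOR_RGB2HSV);H,S,V=[hsv[...,i].astype(int) for i in range(3)]
    for n,lo,hi in(("blue",105,125),("yellow",26,34),("green",50,80)):
        m=((H>=lo)&(H<=hi)&(S>90)&(V>(180 if cn=="wrist" or n!='green' else 120))).astype(np.uint8)
        if cn!="wrist": m[:90]=0; m[:,:150]=0; m[280:]=0; m[:,340:]=0
        cs,_=cv2.findContours(m,0,cv2.CHAIN_APPROX_NONE)
        if not cs: continue
        k=max(cs,key=cv2.contourArea)
        if cv2.contourArea(k)<40: continue
        for z in(.11,.12):
            e=cv2.minAreaRect(plane(w,k.reshape(-1,2),z)[:,:2].astype(np.float32)); print(cn,n,z,np.round(e[0],4),np.round(e[1],3),end=" ")
        print()
E
python3 lid.py
```

```text
6.95 [0.5946 0.099  0.2075] [3.128 0.287 0.019] [ 1.  -0.4  0.3] 0.0606
scene yellow 0.11 [ 0.4525 -0.0264] [0.047 0.047] scene yellow 0.12 [ 0.4635 -0.0338] [0.046 0.046] 
scene green 0.11 [ 0.4483 -0.1334] [0.046 0.045] scene green 0.12 [ 0.4593 -0.1391] [0.045 0.044] 
side yellow 0.11 [ 0.4479 -0.0221] [0.046 0.044] side yellow 0.12 [ 0.4476 -0.0072] [0.046 0.043] 
side green 0.11 [ 0.4426 -0.1276] [0.044 0.045] side green 0.12 [ 0.4424 -0.1111] [0.044 0.044] 
wrist blue 0.11 [0.5708 0.0956] [0.023 0.049] wrist blue 0.12 [0.5748 0.0963] [0.022 0.047] 
wrist yellow 0.11 [ 0.4427 -0.0087] [0.041 0.015] wrist yellow 0.12 [ 0.4517 -0.0039] [0.04  0.015]
```

Emit:
{"name": "jog_arm", "arguments": {"rows": [[[-0.22, 0.13, 0], [0, 0, 0]], [[-0.45, 0.26, 0], [0, 0, 0]], [[-0.66, 0.39, 0], [0, 0, 0]], [[-0.806, 0.472, 0], [0, 0, 0]], [[-0.806, 0.472, 0], [0, 0, 0]]], "hand": -0.5}}

```text
t: 7.6
tool_pos: [0.4455, -0.0254, 0.197]
orientation: [-3.129, -0.283, 0.008]
force: [0.8, 0.7, 0.4]
opening: 0.0697
gripper_force: 0.0
```

Emit:
{"name": "jog_arm", "arguments": {"rows": [[[0, 0, 0.2], [0, 0, 0]], [[0, 0, 0.42], [0, 0, 0]], [[0, 0, 0.6], [0, 0, 0]], [[0, 0, 0.65], [0, 0, 0]], [[0, 0, 0.65], [0, 0, 0]]]}}

```text
t: 8.1
tool_pos: [0.4472, -0.0228, 0.0672]
orientation: [-3.127, -0.287, 0.009]
force: [-0.2, 0.7, 0.3]
opening: 0.0698
gripper_force: 0.0
```

```bash
python3 - <<'E'
from h import *
for i in range(2):
    s=robot.read_state(); print(s["t"],np.round(s["tool_pos"],4),np.round(s["orientation"],3),np.round(s["force"],1),round(s["opening"],4)); cam("side")
E
```

```text
8.1 [ 0.4472 -0.0228  0.0672] [-3.127 -0.287  0.009] [-0.2  0.7  0.3] 0.0698
8.15 [ 0.449  -0.0231  0.0694] [-3.128e+00 -2.870e-01  3.000e-03] [0.7 1.2 0.4] 0.0696
```

Emit:
{"name": "jog_arm", "arguments": {"rows": [[[0, 0, 0], [0, 0, 0]], [[0, 0, 0], [0, 0, 0]], [[0, 0, 0], [0, 0, 0]], [[0, 0, 0], [0, 0, 0]], [[0, 0, 0], [0, 0, 0]]], "hand": 1}}

```text
t: 8.7
tool_pos: [0.4503, -0.0235, 0.0708]
orientation: [3.128, 0.287, 0.003]
force: [-0.2, 0.8, 6.6]
opening: 0.0495
gripper_force: 25.0
```

Emit:
{"name": "jog_arm", "arguments": {"rows": [[[0, 0, -0.15], [0, 0, 0]], [[0, 0, -0.35], [0, 0, 0]], [[0, 0, -0.5], [0, 0, 0]], [[0, 0, -0.5], [0, 0, 0]], [[0, 0, -0.5], [0, 0, 0]]]}}

```text
t: 9.2
tool_pos: [0.4494, -0.0235, 0.1695]
orientation: [3.128, 0.287, 0.001]
force: [-1.1, -1.1, -3.5]
opening: 0.049
gripper_force: 25.0
```

Emit:
{"name": "jog_arm", "arguments": {"rows": [[[0.2, 0.08, 0], [0, 0, 0]], [[0.43, 0.18, 0], [0, 0, 0]], [[0.66, 0.27, 0], [0, 0, 0]], [[0.8, 0.327, 0], [0, 0, 0]], [[0.8, 0.327, 0], [0, 0, 0]]]}}

```text
t: 9.7
tool_pos: [0.6193, -0.0592, 0.1648]
orientation: [-3.127, -0.286, 0.008]
force: [-0.9, 0.1, -3.2]
opening: 0.0495
gripper_force: 25.0
```

Emit:
{"name": "jog_arm", "arguments": {"rows": [[[0, 0, 0], [0, 0, 0]], [[0, 0, 0.12], [0, 0, 0]], [[0, 0, 0.24], [0, 0, 0]], [[0, 0, 0.33], [0, 0, 0]], [[0, 0, 0.37], [0, 0, 0]]]}}

```text
t: 10.2
tool_pos: [0.6153, -0.0579, 0.0925]
orientation: [-3.127, -0.287, 0.008]
force: [-1.1, -0.2, -2.9]
opening: 0.0496
gripper_force: 25.0
```

Emit:
{"name": "jog_arm", "arguments": {"rows": [[[0, 0, 0.02], [0, 0, 0]], [[0, 0, 0.03], [0, 0, 0]], [[0, 0, 0.04], [0, 0, 0]], [[0, 0, 0.05], [0, 0, 0]], [[0, 0, 0.05], [0, 0, 0]]]}}

```text
t: 10.7
tool_pos: [0.6188, -0.0587, 0.086]
orientation: [3.128, 0.287, 0.001]
force: [0.3, 0.4, -1.9]
opening: 0.0491
gripper_force: 25.0
```

Contact is expected around z ≈ 0.080.

Emit:
{"name": "jog_arm", "arguments": {"rows": [[[0, 0, 0.01], [0, 0, 0]], [[0, 0, 0.02], [0, 0, 0]], [[0, 0, 0.025], [0, 0, 0]], [[0, 0, 0.025], [0, 0, 0]]]}}

```text
t: 11.1
tool_pos: [0.6187, -0.0586, 0.0809]
orientation: [3.128, 0.287, 0.0]
force: [-0.4, -0.0, 0.7]
opening: 0.0493
gripper_force: 25.0
```

Emit:
{"name": "jog_arm", "arguments": {"rows": [[[0, 0, 0.005], [0, 0, 0]], [[0, 0, 0.008], [0, 0, 0]], [[0, 0, 0.008], [0, 0, 0]]]}}

```text
t: 11.4
tool_pos: [0.6191, -0.0586, 0.0809]
orientation: [3.128, 0.287, 0.002]
force: [-3.4, 1.6, 10.5]
opening: 0.0495
gripper_force: 25.0
```

Emit:
{"name": "jog_arm", "arguments": {"rows": [[[0, 0, -0.006], [0, 0, 0]], [[0, 0, -0.006], [0, 0, 0]]]}}

```text
t: 11.6
tool_pos: [0.619, -0.0586, 0.0808]
orientation: [3.128, 0.287, 0.002]
force: [-0.4, 1.6, 4.9]
opening: 0.049
gripper_force: 25.0
```

Emit:
{"name": "jog_arm", "arguments": {"rows": [[[0, 0, 0], [0, 0, 0]], [[0, 0, 0], [0, 0, 0]], [[0, 0, 0], [0, 0, 0]]], "hand": -0.3}}

```text
t: 11.9
tool_pos: [0.6184, -0.0587, 0.0799]
orientation: [-3.128, -0.287, 0.001]
force: [-1.3, 0.1, 0.3]
opening: 0.0601
gripper_force: 0.0
```

Emit:
{"name": "jog_arm", "arguments": {"rows": [[[0, 0, -0.15], [0, 0, 0]], [[0, 0, -0.4], [0, 0, 0]], [[0, 0, -0.6], [0, 0, 0]], [[0, 0, -0.6], [0, 0, 0]], [[0, 0, -0.6], [0, 0, 0]]]}}

```text
t: 12.4
tool_pos: [0.6195, -0.0589, 0.2018]
orientation: [3.128, 0.287, 0.005]
force: [-1.1, 0.6, -0.7]
opening: 0.0609
gripper_force: 0.0
```

```bash
python3 look.py y1 0 0 .60 .02
```

```text
12.4 [ 0.6195 -0.0589  0.2018] [3.128 0.287 0.005] [-1.1  0.6 -0.7] 0.0609
```

View pics/y1.png

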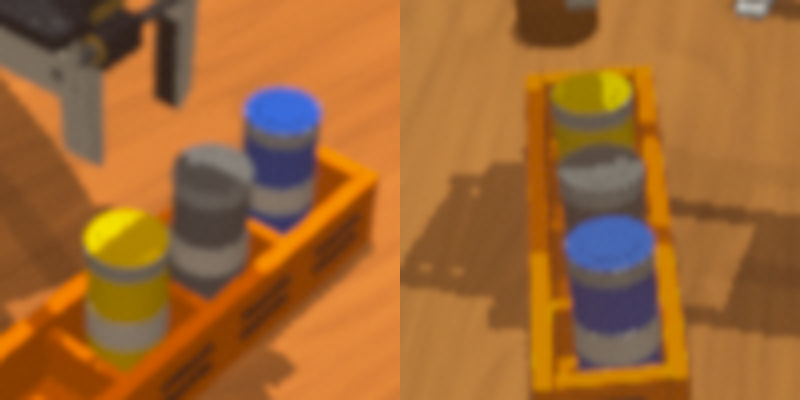

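Blue (282,110) and yellow (125,240) stand upright in their cells with grey untouched between them. Next is green.

Emit:
{"name": "jog_arm", "arguments": {"rows": [[[-0.23, 0.05, 0], [0, 0, 0]], [[-0.47, 0.1, 0], [0, 0, 0]], [[-0.71, 0.15, 0], [0, 0, 0]], [[-0.922, 0.192, 0], [0, 0, 0]], [[-0.922, 0.192, 0], [0, 0, 0]]], "hand": -0.43}}

```text
t: 13.0
tool_pos: [0.4391, -0.1306, 0.1973]
orientation: [-3.127, -0.283, 0.009]
force: [0.6, 0.1, 0.0]
opening: 0.0666
gripper_force: 0.0
```

Emit:
{"name": "jog_arm", "arguments": {"rows": [[[0, 0, 0.05], [0, 0, 0]], [[0, 0, 0.25], [0, 0, 0]], [[0, 0, 0.45], [0, 0, 0]], [[0, 0, 0.65], [0, 0, 0]], [[0, 0, 0.65], [0, 0, 0]]]}}

```text
t: 13.5
tool_pos: [0.4396, -0.1272, 0.063]
orientation: [-3.122, -0.288, 0.017]
force: [-0.9, 0.5, -0.4]
opening: 0.0666
gripper_force: 0.0
```

Emit:
{"name": "jog_arm", "arguments": {"rows": [[[0, 0, 0], [0, 0, 0]], [[0, 0, 0], [0, 0, 0]], [[0, 0, 0], [0, 0, 0]], [[0, 0, 0], [0, 0, 0]], [[0, 0, 0], [0, 0, 0]]], "hand": 1}}

```text
t: 14.0
tool_pos: [0.4461, -0.1305, 0.0725]
orientation: [3.127, 0.287, 0.006]
force: [1.2, 2.7, 7.0]
opening: 0.0496
gripper_force: 25.0
```

Emit:
{"name": "jog_arm", "arguments": {"rows": [[[0, 0, -0.15], [0, 0, 0]], [[0, 0, -0.35], [0, 0, 0]], [[0, 0, -0.5], [0, 0, 0]], [[0, 0, -0.5], [0, 0, 0]], [[0, 0, -0.5], [0, 0, 0]]]}}

```text
t: 14.5
tool_pos: [0.4445, -0.1301, 0.1703]
orientation: [3.128, 0.287, 0.002]
force: [-0.1, 0.2, -3.6]
opening: 0.0498
gripper_force: 25.0
```

Emit:
{"name": "jog_arm", "arguments": {"rows": [[[0.2, 0.05, 0], [0, 0, 0]], [[0.43, 0.1, 0], [0, 0, 0]], [[0.67, 0.15, 0], [0, 0, 0]], [[0.92, 0.208, 0], [0, 0, 0]], [[0.92, 0.208, 0], [0, 0, 0]]]}}

```text
t: 15.0
tool_pos: [0.6344, -0.1364, 0.1619]
orientation: [-3.124, -0.288, 0.013]
force: [-1.3, -0.1, -3.8]
opening: 0.0498
gripper_force: 25.0
```

Emit:
{"name": "jog_arm", "arguments": {"rows": [[[0, 0, 0], [0, 0, 0]], [[0, 0, 0.12], [0, 0, 0]], [[0, 0, 0.24], [0, 0, 0]], [[0, 0, 0.33], [0, 0, 0]], [[0, 0, 0.37], [0, 0, 0]]]}}

```text
t: 15.5
tool_pos: [0.6296, -0.1369, 0.0935]
orientation: [-3.127, -0.286, 0.007]
force: [-1.0, 0.2, -3.5]
opening: 0.0499
gripper_force: 25.0
```

Emit:
{"name": "jog_arm", "arguments": {"rows": [[[0, 0, 0.02], [0, 0, 0]], [[0, 0, 0.03], [0, 0, 0]], [[0, 0, 0.04], [0, 0, 0]], [[0, 0, 0.05], [0, 0, 0]], [[0, 0, 0.05], [0, 0, 0]]]}}

```text
t: 16.0
tool_pos: [0.633, -0.1374, 0.0866]
orientation: [3.128, 0.287, 0.001]
force: [0.4, -0.6, -3.2]
opening: 0.05
gripper_force: 25.0
```

Emit:
{"name": "jog_arm", "arguments": {"rows": [[[0, 0, 0.01], [0, 0, 0]], [[0, 0, 0.015], [0, 0, 0]], [[0, 0, 0.015], [0, 0, 0]]]}}

```text
t: 16.3
tool_pos: [0.6326, -0.1373, 0.083]
orientation: [-3.128, -0.287, 0.001]
force: [-0.2, -0.6, -4.1]
opening: 0.05
gripper_force: 25.0
```

Emit:
{"name": "jog_arm", "arguments": {"rows": [[[0, 0, 0.005], [0, 0, 0]], [[0, 0, 0.01], [0, 0, 0]], [[0, 0, 0.01], [0, 0, 0]]]}}

```text
t: 16.6
tool_pos: [0.6334, -0.1373, 0.0826]
orientation: [3.128, 0.287, 0.002]
force: [-0.4, 2.1, 5.8]
opening: 0.0495
gripper_force: 25.0
```

Emit:
{"name": "jog_arm", "arguments": {"rows": [[[0, 0, 0.005], [0, 0, 0]], [[0, 0, 0.007], [0, 0, 0]], [[0, 0, 0.007], [0, 0, 0]]]}}

```text
t: 16.9
tool_pos: [0.6339, -0.1371, 0.0825]
orientation: [3.128, 0.287, 0.004]
force: [-3.6, 3.2, 10.3]
opening: 0.0495
gripper_force: 25.0
```

Emit:
{"name": "jog_arm", "arguments": {"rows": [[[0, 0, -0.005], [0, 0, 0]], [[0, 0, -0.005], [0, 0, 0]]]}}

```text
t: 17.1
tool_pos: [0.6337, -0.1372, 0.0825]
orientation: [3.128, 0.287, 0.003]
force: [-1.4, 2.6, 7.6]
opening: 0.0496
gripper_force: 25.0
```

Emit:
{"name": "jog_arm", "arguments": {"rows": [[[0, 0, 0], [0, 0, 0]], [[0, 0, 0], [0, 0, 0]], [[0, 0, 0], [0, 0, 0]]], "hand": -0.3}}

```text
t: 17.4
tool_pos: [0.6327, -0.1375, 0.0807]
orientation: [3.128, 0.287, -0.0]
force: [0.7, -0.3, -0.4]
opening: 0.0602
gripper_force: 0.0
```

Emit:
{"name": "jog_arm", "arguments": {"rows": [[[0, 0, -0.15], [0, 0, 0]], [[0, 0, -0.4], [0, 0, 0]], [[0, 0, -0.6], [0, 0, 0]], [[0, 0, -0.6], [0, 0, 0]], [[0, 0, -0.6], [0, 0, 0]]]}}

```text
t: 17.9
tool_pos: [0.6337, -0.1378, 0.2025]
orientation: [3.127, 0.287, 0.005]
force: [0.2, -0.6, -0.6]
opening: 0.0604
gripper_force: 0.0
```

Emit:
{"name": "jog_arm", "arguments": {"rows": [[[-0.45, 0.5, 0], [0, 0, 0.28]], [[-0.45, 0.5, 0], [0, 0, 0.28]], [[-0.45, 0.5, 0], [0, 0, 0.28]], [[-0.45, 0.5, 0], [0, 0, 0.28]], [[-0.45, 0.5, 0], [0, 0, 0.28]]]}}

```text
t: 18.4
tool_pos: [0.5613, -0.2522, 0.1988]
orientation: [-3.114, 0.403, 0.004]
force: [-1.1, 0.1, 0.1]
opening: 0.0609
gripper_force: 0.0
```

```bash
python3 - <<'E'
from h import *
w=cam("wrist"); s=robot.read_state(); print(s["t"],np.round(s["tool_pos"],4),np.round(s["orientation"],3),2*np.degrees(np.arctan2(s["orientation"][1],s["orientation"][0])))
f=w["frame"];u,v=proj(w,[[.494,-.3685,.12]])[0].astype(int);print(u,v)
save("wrist2",cv2.resize(f,(800,600)))
E
```

```text
18.45 [ 0.5619 -0.2514  0.1991] [-3.115e+00  4.000e-01  3.000e-03] 345.35833287813716
417 252
```

View pics/wrist2.png

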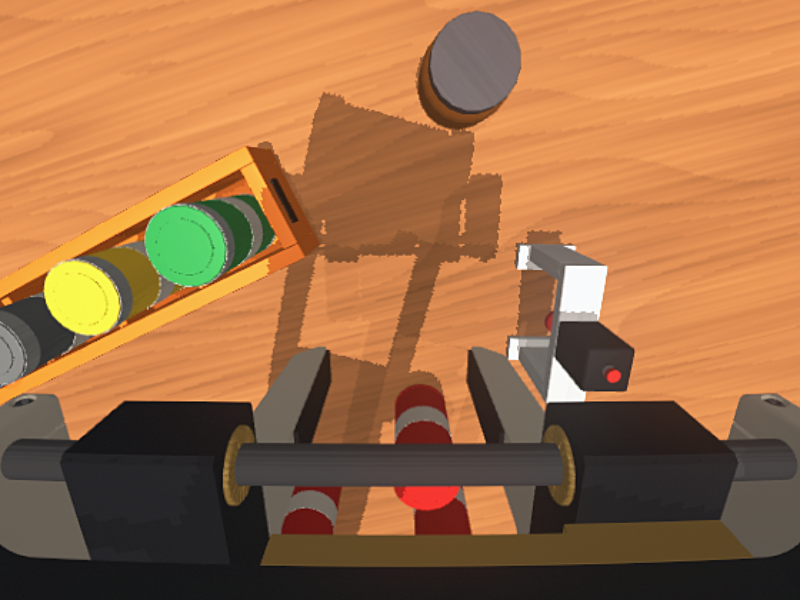

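Green (187,243) is in the end cell. The gauge is aligned with the tool; its rod end is at (613,376), handle top roughly (570-634, 340-390).

```bash
python3 - <<'E'
from h import *
w=cam("wrist"); u=lambda a:(np.array(a,float)+.5)*.7-.5
f=w["frame"].astype(int); m=(f[...,0]>180)&(f[...,1]<80)&(f[...,2]<80); y,x=np.where(m); k=(x>405)&(y>245)&(y<275)
print("rod px",x[k].mean(),y[k].mean(),plane(w,[[x[k].mean(),y[k].mean()]],.1425))
P=plane(w,u([[564,264],[607,264],[545,402],[587,402]]),.087);print(P.round(4));v=P[0]-P[2];print(np.degrees(np.arctan2(v[1],v[0])))
v=P[1]-P[3];print(np.degrees(np.arctan2(v[1],v[0])))
E
```

```text
rod px 429.98387096774195 263.61290322580646 [[ 0.49507449 -0.36833235  0.1425    ]]
[[ 0.5545 -0.3667  0.087 ]
 [ 0.547  -0.3958  0.087 ]
 [ 0.4504 -0.3379  0.087 ]
 [ 0.4419 -0.3694  0.087 ]]
-15.47288566449043
-14.097156217627715
```

Emit:
{"name": "jog_arm", "arguments": {"rows": [[[-0.06, 0.22, 0], [0, 0, 0]], [[-0.13, 0.45, 0], [0, 0, 0]], [[-0.185, 0.65, 0], [0, 0, 0]], [[-0.185, 0.65, 0], [0, 0, 0]]]}}

```text
t: 18.9
tool_pos: [0.4918, -0.3712, 0.2002]
orientation: [3.114, -0.405, -0.002]
force: [0.9, 0.4, 0.1]
opening: 0.0603
gripper_force: 0.0
```

Emit:
{"name": "jog_arm", "arguments": {"rows": [[[0, 0, 0.1], [0, 0, 0]], [[0, 0, 0.25], [0, 0, 0]], [[0, 0, 0.4], [0, 0, 0]], [[0, 0, 0.5], [0, 0, 0]], [[0, 0, 0.5], [0, 0, 0]]]}}

```text
t: 19.4
tool_pos: [0.4926, -0.3648, 0.0963]
orientation: [-3.112, 0.397, 0.009]
force: [0.6, 0.1, -0.3]
opening: 0.0604
gripper_force: 0.0
```

Emit:
{"name": "jog_arm", "arguments": {"rows": [[[0, 0, 0], [0, 0, 0]], [[0, 0, 0], [0, 0, 0]], [[0, 0, 0], [0, 0, 0]], [[0, 0, 0], [0, 0, 0]], [[0, 0, 0], [0, 0, 0]]], "hand": 1, "squeeze": 30}}

```text
t: 19.9
tool_pos: [0.4942, -0.3688, 0.102]
orientation: [3.115, -0.402, 0.002]
force: [0.7, 0.8, 3.7]
opening: 0.0296
gripper_force: 29.9
```

Emit:
{"name": "jog_arm", "arguments": {"rows": [[[0, 0, -0.1], [0, 0, 0]], [[0, 0, -0.3], [0, 0, 0]], [[0, 0, -0.52], [0, 0, 0]], [[0, 0, -0.7], [0, 0, 0]], [[0, 0, -0.78], [0, 0, 0]]]}}

```text
t: 20.4
tool_pos: [0.4946, -0.3695, 0.2613]
orientation: [3.112, -0.402, 0.007]
force: [0.3, -0.2, -2.2]
opening: 0.0299
gripper_force: 29.9
```

Emit:
{"name": "jog_arm", "arguments": {"rows": [[[0, -0.18, 0], [0, 0, -0.055]], [[0, -0.38, 0], [0, 0, -0.11]], [[0, -0.58, 0], [0, 0, -0.165]], [[-0.005, -0.78, 0], [0, 0, -0.22]], [[-0.005, -0.98, 0], [0, 0, -0.275]]]}}

```text
t: 20.9
tool_pos: [0.5418, -0.1769, 0.2549]
orientation: [-3.128, -0.28, 0.004]
force: [0.7, -0.4, -3.3]
opening: 0.0302
gripper_force: 29.9
```

Emit:
{"name": "jog_arm", "arguments": {"rows": [[[0.07, -0.2, 0], [0, 0, 0]], [[0.14, -0.4, 0], [0, 0, 0]], [[0.21, -0.58, 0], [0, 0, 0]], [[0.242, -0.662, 0], [0, 0, 0]]]}}

```text
t: 21.3
tool_pos: [0.5665, -0.0363, 0.2549]
orientation: [-3.127, -0.279, 0.004]
force: [-0.5, 0.6, -3.0]
opening: 0.0299
gripper_force: 29.9
```

Emit:
{"name": "jog_arm", "arguments": {"rows": [[[0.07, -0.2, 0], [0, 0, 0]], [[0.14, -0.4, 0], [0, 0, 0]], [[0.21, -0.58, 0], [0, 0, 0]], [[0.242, -0.662, 0], [0, 0, 0]], [[0.242, -0.662, 0], [0, 0, 0]]]}}

```text
t: 21.8
tool_pos: [0.591, 0.1012, 0.255]
orientation: [-3.129, -0.28, 0.004]
force: [-0.2, -0.8, -3.8]
opening: 0.0297
gripper_force: 29.9
```

```bash
python3 - <<'E'
from h import *
c=cam("scene");d=cam("side");cam("side")
s=robot.read_state(); print(s["t"],np.round(s["tool_pos"],4),np.round(s["orientation"],3),2*np.degrees(np.arctan2(s["orientation"][1],s["orientation"][0])),np.round(s["force"],1),s["opening"])
def a(c):
    u,v=proj(c,[[.59,.099,.15]])[0].astype(int); return cv2.resize(c["frame"][v-50:v+50,u-50:u+50],(400,400),interpolation=cv2.INTER_CUBIC)
save("g1",np.hstack([a(c),a(d)]))
E
```

```text
21.95 [0.5913 0.0979 0.2559] [ 3.129e+00  2.740e-01 -2.000e-03] 10.001092438223246 [-0.3  0.6 -3.2] 0.02962876605939518
```

View pics/g1.png

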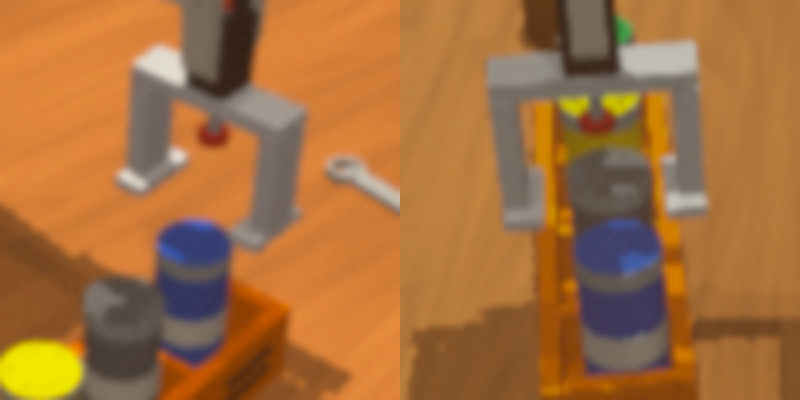

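The gauge hangs centred and level over the blue tin (side: legs 515 and 685, tin 618). I'm lowering it.

Emit:
{"name": "jog_arm", "arguments": {"rows": [[[0, 0, 0.12], [0, 0, 0]], [[0, 0, 0.24], [0, 0, 0]], [[0, 0, 0.34], [0, 0, 0]], [[0, 0, 0.4], [0, 0, 0]], [[0, 0, 0.43], [0, 0, 0]]]}}

```text
t: 22.45
tool_pos: [0.5909, 0.0977, 0.1694]
orientation: [3.13, 0.272, -0.003]
force: [0.3, -1.0, -2.7]
opening: 0.03
gripper_force: 29.9
```

Emit:
{"name": "jog_arm", "arguments": {"rows": [[[0, 0, 0.005], [0, 0, 0]], [[0, 0, 0.01], [0, 0, 0]], [[0, 0, 0.01], [0, 0, 0]]]}}

```text
t: 22.75
tool_pos: [0.5924, 0.0989, 0.1701]
orientation: [3.129, 0.275, 0.003]
force: [-0.2, -0.3, -3.8]
opening: 0.0297
gripper_force: 29.9
```

Emit:
{"name": "jog_arm", "arguments": {"rows": [[[0, 0, 0.005], [0, 0, 0]], [[0, 0, 0.01], [0, 0, 0]], [[0, 0, 0.01], [0, 0, 0]]]}}

```text
t: 23.05
tool_pos: [0.5918, 0.0992, 0.167]
orientation: [-3.129, -0.275, -0.001]
force: [1.1, 0.1, -3.3]
opening: 0.0299
gripper_force: 29.9
```

Emit:
{"name": "jog_arm", "arguments": {"rows": [[[0, 0, 0.005], [0, 0, 0]], [[0, 0, 0.01], [0, 0, 0]], [[0, 0, 0.015], [0, 0, 0]], [[0, 0, 0.015], [0, 0, 0]]]}}

```text
t: 23.45
tool_pos: [0.5915, 0.099, 0.1636]
orientation: [-3.129, -0.275, 0.001]
force: [0.2, 0.1, -2.4]
opening: 0.0296
gripper_force: 29.9
```

Emit:
{"name": "jog_arm", "arguments": {"rows": [[[0, 0, 0.005], [0, 0, 0]], [[0, 0, 0.01], [0, 0, 0]], [[0, 0, 0.01], [0, 0, 0]]]}}

```text
t: 23.75
tool_pos: [0.5916, 0.0991, 0.1621]
orientation: [-3.13, -0.275, -0.0]
force: [-0.4, 0.8, 0.1]
opening: 0.0301
gripper_force: 29.9
```

Emit:
{"name": "jog_arm", "arguments": {"rows": [[[0, 0, 0.003], [0, 0, 0]], [[0, 0, 0.006], [0, 0, 0]], [[0, 0, 0.006], [0, 0, 0]]]}}

```text
t: 24.05
tool_pos: [0.5918, 0.0991, 0.1621]
orientation: [-3.13, -0.275, -0.001]
force: [-4.6, 0.9, 8.0]
opening: 0.0303
gripper_force: 29.9
```

Emit:
{"name": "jog_arm", "arguments": {"rows": [[[0, 0, -0.003], [0, 0, 0]], [[0, 0, -0.003], [0, 0, 0]]]}}

```text
t: 24.25
tool_pos: [0.5918, 0.0991, 0.1621]
orientation: [-3.129, -0.275, -0.001]
force: [-5.0, 0.7, 6.8]
opening: 0.0299
gripper_force: 29.9
```

Emit:
{"name": "jog_arm", "arguments": {"rows": [[[0, 0, 0], [0, 0, 0]], [[0, 0, 0], [0, 0, 0]], [[0, 0, 0], [0, 0, 0]], [[0, 0, 0], [0, 0, 0]]], "hand": -0.3}}

```text
t: 24.65
tool_pos: [0.5916, 0.099, 0.161]
orientation: [3.13, 0.275, -0.0]
force: [-0.1, -0.7, 1.1]
opening: 0.0574
gripper_force: 0.0
```

Emit:
{"name": "jog_arm", "arguments": {"rows": [[[0, 0, -0.1], [0, 0, 0]], [[0, 0, -0.3], [0, 0, 0]], [[0, 0, -0.5], [0, 0, 0]], [[0, 0, -0.7], [0, 0, 0]], [[0, 0, -0.7], [0, 0, 0]]]}}

```text
t: 25.15
tool_pos: [0.5944, 0.0992, 0.3091]
orientation: [3.129, 0.275, 0.018]
force: [1.5, 0.4, 0.5]
opening: 0.0606
gripper_force: 0.0
```

```bash
python3 - <<'E'
from h import *
c=cam("scene");d=cam("side")
s=robot.read_state(); print(s["t"],np.round(s["tool_pos"],4),np.round(s["force"],1),s["opening"])
def a(c):
    u,v=proj(c,[[.59,.099,.1]])[0].astype(int); return cv2.resize(c["frame"][v-42:v+42,u-42:u+42],(400,400),interpolation=cv2.INTER_CUBIC)
save("g2",np.hstack([a(c),a(d)]))
E
```

```text
25.25 [0.5924 0.0991 0.3026] [ 0.6  0.8 -1.6] 0.06032503994776353
```

View pics/g2.png

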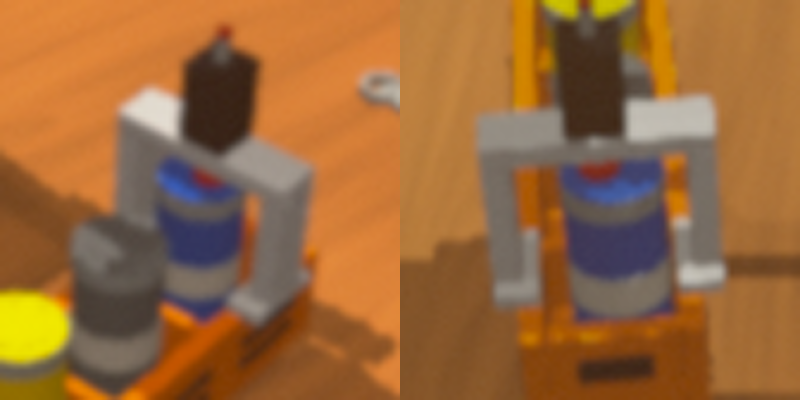

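The gauge stands over the blue tin. Its foot is on the lid and the rod is raised (scene crop 225,35). I'm checking level numerically against a level gauge's expected corners.

```bash
python3 - <<'E'
from h import *
a=np.radians(10.1);R=np.array([[np.cos(a),-np.sin(a),0],[np.sin(a),np.cos(a),0],[0,0,1]])
L=np.array([[-.055,.015,.087],[.055,.015,.087],[.055,-.015,.087],[-.055,-.015,.087],[-.055,.025,0],[.055,.025,0],[.055,-.025,0],[-.055,-.025,0],[0,0,.156]])
X=L@R.T+[.5917,.0991,.06]
for n in("scene","side"):
    c=cam(n);o=proj(c,[[.59,.099,.1]])[0].astype(int)-42
    print(n,((proj(c,X)-o+.5)*400/84+(0 if n=="scene" else np.array([400,0]))).round().tolist())
E
```

```text
scene [[151.0, 85.0], [317.0, 165.0], [284.0, 191.0], [117.0, 109.0], [154.0, 200.0], [310.0, 280.0], [258.0, 326.0], [100.0, 240.0], [225.0, 28.0]]
side [[714.0, 132.0], [475.0, 152.0], [475.0, 115.0], [709.0, 95.0], [724.0, 291.0], [494.0, 312.0], [493.0, 247.0], [715.0, 227.0], [582.0, -2.0]]
```

The observed corners match a level gauge standing on the walls to within about 1-2 camera pixels, and the rod end is up as expected. I'm handing in.

```bash
python3 -c "
from plant import robot; print(robot.close_job())"
```

```text
the job is handed in; nothing more can be done
None
```

The job is handed in: the blue, yellow and green tins stand upright in the crate's three empty cells, the grey tin was left in its own, and the gauge stands level across the walls over the blue tin with its foot pushed up, after about 25 s of the 67 s allowed; no verdict was shown.

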